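# Find the balance point of a cored lever casting on a balancing stand

### The arm

A 6-joint arm with a two-finger parallel gripper is mounted at the origin on a cart in front of the work surface, level with it; the furniture and walls round the work are solid. World frame = base frame: x ahead of the robot, y to its left, z up, the work surface at z = 0. Lengths are in m, angles in rad, forces in N, time in s.
With the tool pointing down it reaches from about 0.325 to 0.775 m from the base axis. Payload 5.5 kg.
Tool frame: the origin (TCP) lies midway between the tips of the shut fingers; the grasp point (between the pads) lies 19 mm behind it; z points along the fingers, y is the line along which they close (so a half turn about z gives the same grasp; the last joint's range is limited). The gripper opens to 88 mm and grips with 3 to 60 N. Pads are 20 mm wide; open, the fingers measure 115 mm over their backs; the gripper's body (75 mm by 178 mm) begins 61 mm behind the grasp point.
Start: joints at [1.226, 0.091, 1.231, -0, 1.82, -0.057], TCP at [0.17, 0.575, 0.223] pointing down, gripper open.
Joint ranges: [-2.87, 2.87], [-0.86, 2.18], [0.17, 2.46], [-1.51, 4.65], [0.06, 2.69], [-2.65, 2.65]. Speed limits (rad/s): [2.57, 2.57, 3.01, 3.14, 3.14, 3.14].

### API

Orientations are given as a rotation vector (axis times angle).
In Python, from cell import env gives the robot as it stands. The module is installed in compiled form; this text tells all that it offers.
- The arm moves only by the tool move_arm, never from a script. Its argument "rows" is a list of rows, each an object with "delta_pos": the shift along the tool's x, y, z in cm, a list of three; "dr": the turn, a rotation vector about the tool's x, y, z in degrees, a list of three; "gripper": the opening, from -1 (shut) to 1 (fully open), so that 0 is half open. In form: [{"delta_pos": [dx, dy, dz], "dr": [ax, ay, az], "gripper": gripper}, ...]. A call has 1 to 8 rows; each row shifts and turns the commanded pose from where the row before left it, along the tool's axes as they then stand; what a row does not reach is not made up. A row lasts 1/12 s, in which the tool goes at most 41.7 mm and 7.16 degrees, less where a joint would pass 70% of its speed; a pose out of reach is approached as far as the arm can. A call is refused whole if a number of a shift passes 4.17 or a number of a turn 7.16, either way. A call with a gripper value outside its range is refused whole. The fingers move at their own pace and stop on an object; "grip_force" is the grip in N (left out, the last holds). Time passes only in rows, so rows that do not move let the fingers close. It gives the time, the measured TCP pose, the force, the opening and the grip force at its end, in the units of the state.
- env.get_obs(): the state, without advancing time (a new reading comes with each control period).
- env.capture(name): name is "side" or "top"; returns the picture (384x512x3 uint8, red, green, blue); there is no depth.
- env.get_calibration(name): a dict with "camera_matrix" (3x3 intrinsics, pixels), "rvec" (rotation vector, rad) and "tvec" (3), from world to camera coordinates, as OpenCV has them. Camera axes: x right, y down, z forward; pixel columns grow to the right and rows downward; lengths in m; the calibration is good to about 2 mm. A picture is of the moment at which its call begins. get_calibration takes no time and is no camera call.
- env.close_job(): hands the job in; it is judged then, once.
The state is a dict: "time": time; "joints": joint angles; "joint_velocities": joint speeds; "joint_efforts": joint torques, N m; "position": TCP position; "ee_rot": TCP orientation; "wrist_force": force on the tool from outside, world axes, zero at the start; "moment": the same for the moment, N m; "opening": finger opening in m; "grip_force": force on a finger pad.
Only numpy, scipy, OpenCV 4.12 (cv2) and the standard library are available. Lean on these libraries where they do the work, as an engineer would, in place of code of your own. Each camera call takes 0.05 s, during which the arm holds its last target. There are 200 camera calls.

### The job

Find the balance point of the lever casting: pick it up, lay it across the tilting saddle in the middle of the balancing stand with its scribed middle line over the knife edge, and let go so that its heavy head tips down onto the side rest. Then, without lifting it off the saddle, slide it lengthwise until it balances level on the saddle alone, and leave it there. Lay it down and push it gently (never more than about 25 N on the saddle), and do not disturb the things standing nearby.

Things in the scene. Friction and masses are not known exactly. Their poses are not given: they have to be found in the camera images.
- lever_casting: Loose aluminium lever casting, about 0.45 kg, lying along its y. Shank 24 mm wide (x), 20 mm high, y = -150 to +98 mm; head at +y: 44 mm wide, 20 mm high, y = +98 to +150, with a round boss (34 mm diameter, 10 mm high) on top at y = +124. Flat underside. Origin: centre of the underside at half length, where a thin black line is scribed round the shank; z up.
- head_end (a point): Centre of the casting's flat head end face (44 x 20 mm), 10 mm above its underside. Each casting is cored differently inside: its centre of mass lies 20 to 50 mm from the middle line towards this end, where exactly is unknown. On the saddle a push of a few newtons slides it; a finger pressed on an end face also holds that end up or down by friction, so it shows its balance only when untouched.
- tail_end (a point): Centre of the casting's flat tail end face (24 x 20 mm), 10 mm above its underside, at its y = -150 mm.
- stand: Dark steel balancing stand fixed to the bench: base plate 70 (x) by 250 (y) by 12 mm. Origin: centre of its underside, z up. The casting is laid along the stand's y, head at either end. At y = +80 and -80 mm stand side rests, 44 mm wide (x), 14 mm thick (y), tops 52 mm above the bench, 8 mm below the saddle top: an unbalanced casting tips about 0.1 rad onto one of them.
- saddle: Small steel saddle plate in the middle of the stand that tilts about the stand's x axis on a knife edge; plate 60 mm (x) by 30 mm (y), its flat top 60 mm above the bench when level. Origin on the knife edge, 8 mm below the top, axes as the stand's. Damped, and drawn level by a weak spring (0.32 N m/rad): a free casting tilts about 0.02 rad for each mm its centre of mass is off the edge.
- saddle_top (a point): Centre of the saddle's flat top, straight above the knife edge when level.
- weight_200: Bystander: brass knobbed test weight, 28 mm diameter, 45 mm high; origin under its centre. Leave alone.
- v_block_0: Bystander: steel V-block 40x44x34 mm; origin under its centre. Leave alone.
- ring_gauge_1: Bystander: ring gauge, 53 mm diameter, 18 mm high, lying flat; origin under its centre. Leave alone.

How it is judged:
By the outcome, as a careful person would: the job done as asked, in the order asked, and still so for the second after the job is handed in, with the robot touching nothing.
It also fails if it takes over 72 s, if anything falls off the work surface, if the arm or the gripper's body presses on something with over 40 N, if the wrist force passes 120 N, or if a joint passes its speed limit or range.

## Working session

There is one attempt and no reset: what is moved stays moved. The work goes in short steps, Python scripts to look and compute and a tool call to move; the robot and the scene stay as the last step left them, time stands still between calls to the robot, and variables do not carry over. Pictures are saved under pics/ and viewed, at most 10 in all, crops included, and the job is handed in when it is done.

Besides the shell and the picture viewer there is one more tool, called by a JSON object that holds its "api" and its "payload". move_arm: Moves the arm, as the interface text tells. Its arguments: {"type":"object","properties":{"rows":{"type":"array"},"grip_force":{"type":"number"}},"required":["rows"]}

```bash
mkdir -p pics; cat > h.py <<'E'
import numpy as np, cv2
from cell import env
def cal(n):
    c=env.get_calibration(n); K=np.array(c["camera_matrix"],float); R=cv2.Rodrigues(np.array(c["rvec"],float))[0]; t=np.array(c["tvec"],float).ravel()
    return K,R,t
def ray(n,uv,z):
    K,R,t=cal(n); C=-R.T@t; d=R.T@np.linalg.solve(K,[uv[0],uv[1],1.]); return C+d*(z-C[2])/d[2]
def proj(n,p):
    K,R,t=cal(n); q=K@(R@np.array(p,float)+t); return q[:2]/q[2]
def snap(n,f):
    im=env.capture(n)[:,:,::-1].copy(); cv2.imwrite(f"pics/{f}.png",im); return im
E
python3 - <<'E'
from h import *
snap("top","t0");snap("side","s0")
for n in("top","side"):
    K,R,t=cal(n);print(n,-R.T@t,K[0,0],R[2])
o=env.get_obs();print(o["position"],o["ee_rot"],o["opening"],o["time"])
E
```

```text
top [0.51563703 0.13715978 0.90129872] 412.93334125031646 [ 0.05949371  0.03668682 -0.9975543 ]
side [ 0.1126113  -0.49894678  0.45206055] 424.2495151909693 [ 0.52255981  0.74349307 -0.41731199]
[0.17022531 0.57508009 0.22161518] [-4.50492739e-01 -3.10875977e+00  2.69719418e-03] 0.08795167669942086 0.1
```

View pics/t0.png

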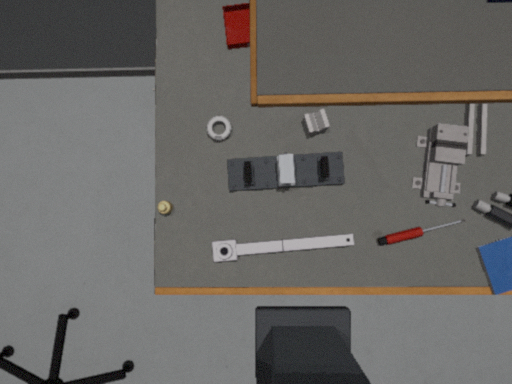

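View pics/s0.png

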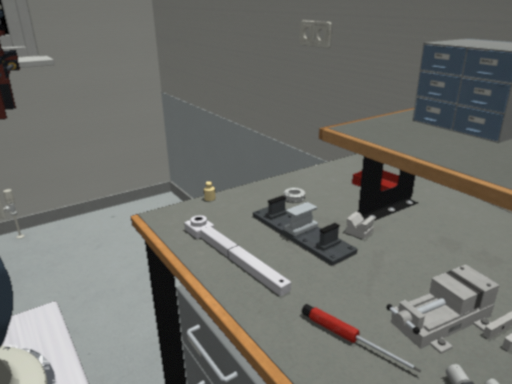

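The top view shows the casting at rows 235-260 (head at about (225,251), tail at about (352,241)). The stand is at about (286,170), with the ring gauge, V-block and weight clear of it. Next I measure these.

```bash
cat > m.py <<'E'
from h import *
im=cv2.imread("pics/t0.png")
big=cv2.resize(im[90:280,150:370],None,fx=3.5,fy=3.5,interpolation=cv2.INTER_CUBIC);cv2.imwrite("pics/t0c.png",big)
g=cv2.cvtColor(im,cv2.COLOR_BGR2GRAY)
def comps(mask,lab,amin=80):
    n,l,s,c=cv2.connectedComponentsWithStats(mask.astype(np.uint8))
    for i in range(1,n):
        if s[i,4]>amin and 150<c[i,0]<370 and 105<c[i,1]<280:
            pts=np.argwhere(l==i)[:,::-1].astype(np.float32); r=cv2.minAreaRect(pts)
            print(lab,s[i],c[i].round(1),np.round(cv2.boxPoints(r),1).tolist())
comps(g>150,"bright");comps(g<65,"dark",200)
print(g[130,270],g[180,265],g[245,315])
E
python3 m.py
```

```text
bright [208 117  22  20 186] [218.5 126. ] [[208.0, 117.0], [229.0, 117.0], [229.0, 136.0], [208.0, 136.0]]
bright [279 154  16  29 398] [286.2 168.3] [[278.20001220703125, 154.60000610351562], [292.20001220703125, 153.6999969482422], [294.1000061035156, 181.89999389648438], [280.1000061035156, 182.89999389648438]]
bright [283 234  71  17 728] [317.4 242.1] [[282.5, 239.89999389648438], [352.3999938964844, 233.6999969482422], [353.29998779296875, 244.1999969482422], [283.3999938964844, 250.39999389648438]]
bright [212 240  70  21 853] [243.5 248.3] [[211.8000030517578, 241.3000030517578], [280.6000061035156, 236.0], [282.1000061035156, 255.3000030517578], [213.3000030517578, 260.6000061035156]]
dark [317 155  14  29 315] [323.  169.2] [[315.5, 155.8000030517578], [328.0, 154.8000030517578], [330.29998779296875, 182.10000610351562], [317.79998779296875, 183.1999969482422]]
dark [242 161 101  31 510] [267.3 179.3] [[241.39999389648438, 190.0], [242.10000610351562, 160.8000030517578], [342.5, 163.3000030517578], [341.79998779296875, 192.5]]
101 76 179
```

View pics/t0c.png

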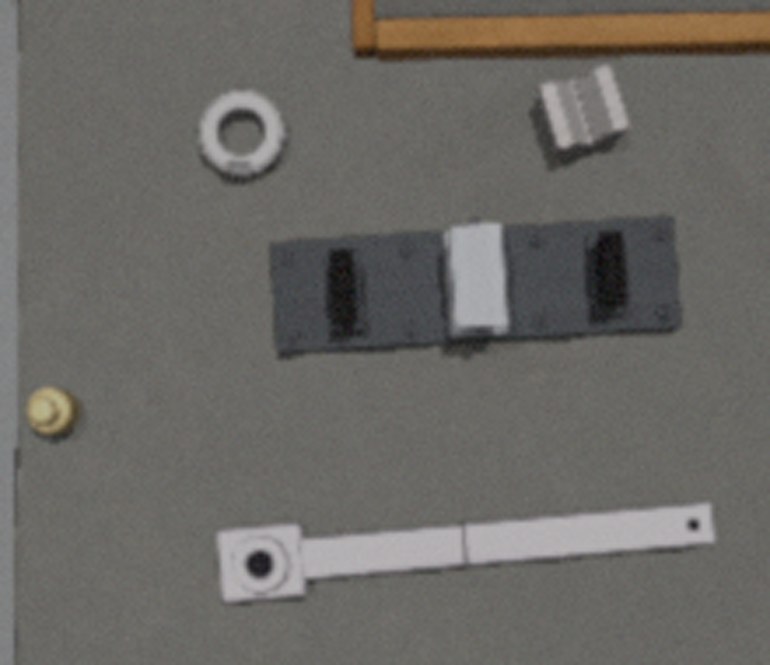

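The crop shows the scribed line at crop (464,543), the head end corners at (218,535) and (225,602), and the tail corners at (711,504) and (714,541). It also gives the stand base and saddle corners.

```bash
python3 - <<'E'
from h import *
f=lambda p,z:ray("top",(p[0]/3.5+150-.36,p[1]/3.5+90-.36),z)[:2]
L=lambda ps,z:np.array([f(p,z) for p in ps])
c=L([(218,535),(225,602),(711,504),(714,541)],.02)
head=c[:2].mean(0);tail=c[2:].mean(0);d=head-tail
print("cast",c.round(4).tolist(),"mid",(head+tail)/2,"line",f((464,543),.02),"len",np.linalg.norm(d),"ang",np.degrees(np.arctan2(d[1],d[0])))
b=L([(271,243),(281,356),(680,328),(672,216)],.012);d=b[:2].mean(0)-b[2:].mean(0)
print("stand",b.mean(0),np.linalg.norm(d),np.degrees(np.arctan2(d[1],d[0])))
s=L([(445,225),(503,222),(508,333),(452,337)],.06);print("saddle",s.mean(0),s.round(4).tolist())
r=L([(342,292),(609,274)],.052);d=r[0]-r[1];print("rests",r.mean(0),np.linalg.norm(d),np.degrees(np.arctan2(d[1],d[0])))
print("wt",f((50,411),.04),"vb",f((585,110),.034),"ring",f((242,135),.018))
print("shelf edge",f((355,50),0),f((355,50),.15),f((700,40),.15))
from scipy.spatial.transform import Rotation as Ro
print(Ro.from_rotvec(env.get_obs()["ee_rot"]).as_matrix().round(3))
E
```

```text
cast [[0.4621, 0.2487], [0.4217, 0.2446], [0.4788, -0.0494], [0.4566, -0.0506]] mid [0.45480374 0.09832612] line [0.4563682  0.09932127] len 0.29774277832713747 ang 94.97191668234439
stand [0.61354703 0.09003072] 0.24661602741805916 93.22326251659106
saddle [0.61209237 0.09141163] [[0.6442, 0.1096], [0.6454, 0.0758], [0.5804, 0.0739], [0.5784, 0.1064]]
rests [0.61071066 0.09211652] 0.15721439015831232 93.14386206867155
wt [0.53810263 0.34723947] vb [0.71688458 0.02348177] ring [0.70860909 0.23315734]
shelf edge [0.76574087 0.16309906] [0.72411697 0.15878207] [ 0.7259811  -0.02182657]
[[-0.959  0.284 -0.001]
 [ 0.284  0.959 -0.002]
 [ 0.    -0.002 -1.   ]]
```

{"api": "move_arm", "payload": {"rows": [{"delta_pos":[0,0,0],"dr":[0,0,7],"gripper":1},{"delta_pos":[0,0,0],"dr":[0,0,7],"gripper":1},{"delta_pos":[0,0,0],"dr":[0,0,7],"gripper":1},{"delta_pos":[0,0,0],"dr":[0,0,7],"gripper":1},{"delta_pos":[0,0,0],"dr":[0,0,7],"gripper":1},{"delta_pos":[0,0,0],"dr":[0,0,7],"gripper":1},{"delta_pos":[0,0,0],"dr":[0,0,7],"gripper":1},{"delta_pos":[0,0,0],"dr":[0,0,7],"gripper":1}]}}

```text
time: 0.77
position: [0.1702, 0.5752, 0.222]
ee_rot: [1.865, 2.528, -0.002]
wrist_force: [0.1, 1.0, 1.2]
opening: 0.0879
grip_force: 0.0
```

{"api": "move_arm", "payload": {"rows": [{"delta_pos":[0,0,0],"dr":[0,0,6.2],"gripper":1},{"delta_pos":[0,0,0],"dr":[0,0,6.2],"gripper":1},{"delta_pos":[-3.3,1.73,0],"dr":[0,0,0],"gripper":1},{"delta_pos":[-3.3,1.73,0],"dr":[0,0,0],"gripper":1},{"delta_pos":[-3.3,1.73,0],"dr":[0,0,0],"gripper":1},{"delta_pos":[-3.3,1.73,0],"dr":[0,0,0],"gripper":1},{"delta_pos":[-3.3,1.73,0],"dr":[0,0,0],"gripper":1},{"delta_pos":[-3.3,1.73,0],"dr":[0,0,0],"gripper":1}]}}

```text
time: 1.43
position: [0.2917, 0.3857, 0.2221]
ee_rot: [2.12, 2.319, -0.001]
wrist_force: [-0.5, 0.7, -0.2]
opening: 0.0878
grip_force: 0.0
```

{"api": "move_arm", "payload": {"rows": [{"delta_pos":[-3.3,1.73,0],"dr":[0,0,0],"gripper":0.2},{"delta_pos":[-3.3,1.73,0],"dr":[0,0,0],"gripper":0.2},{"delta_pos":[-3.3,1.73,0],"dr":[0,0,0],"gripper":0.2},{"delta_pos":[-3.3,1.73,0],"dr":[0,0,0],"gripper":0.2},{"delta_pos":[-3.3,1.73,0],"dr":[0,0,0],"gripper":0.2},{"delta_pos":[-3.3,1.73,0],"dr":[0,0,0],"gripper":0.2},{"delta_pos":[-3.3,1.73,0],"dr":[0,0,0],"gripper":0.2},{"delta_pos":[0,0,0],"dr":[0,0,0],"gripper":0.2}]}}

```text
time: 2.1
position: [0.4348, 0.163, 0.2218]
ee_rot: [2.127, 2.31, -0.003]
wrist_force: [-0.7, 0.5, 0.0]
opening: 0.0527
grip_force: 0.0
```

```bash
cat >> h.py <<'E'
from scipy.spatial.transform import Rotation as Ro
def st():
    o=env.get_obs();M=Ro.from_rotvec(o["ee_rot"]).as_matrix()
    print("t",round(o["time"],2),"pos",np.round(o["position"],4),"phi",round(np.degrees(np.arctan2(M[1,1],M[0,1])),2),"z",M[:,2].round(3),"F",np.round(o["wrist_force"],2),"M",np.round(o["moment"],4),"op",round(o["opening"],4),"g",np.round(o["grip_force"],1))
    return o,M
E
python3 - <<'E'
from h import *
st();print(env.get_obs()["joints"])
P=lambda n:(lambda K,R,t:K@np.c_[R,t])(*cal(n))
X=cv2.triangulatePoints(P("top"),P("side"),np.array([[251.],[104.]]),np.array([[323.],[139.]]));print("shelf",(X[:3]/X[3]).ravel())
E
```

```text
t 2.1 pos [0.4348 0.163  0.2218] phi 4.72 z [-0.    -0.003 -1.   ] F [-0.65  0.51  0.01] M [-0.0825  0.028  -0.0144] op 0.0527 g 0.0
[ 0.28746511 -0.27350723  1.57500502 -0.00275086  1.84098931  0.20432627]
shelf [0.72029313 0.1569493  0.16963192]
```

{"api": "move_arm", "payload": {"rows": [{"delta_pos":[-2.89,1.47,0],"dr":[0,0,0.3],"gripper":0.2},{"delta_pos":[0,0,3.5],"dr":[0,0,0],"gripper":0.2},{"delta_pos":[0,0,3.5],"dr":[0,0,0],"gripper":0.2},{"delta_pos":[0,0,3.5],"dr":[0,0,0],"gripper":0.2},{"delta_pos":[0,0,3.5],"dr":[0,0,0],"gripper":0.2},{"delta_pos":[0,0,3.5],"dr":[0,0,0],"gripper":0.2},{"delta_pos":[0,0,0],"dr":[0,0,0],"gripper":0.2},{"delta_pos":[0,0,0],"dr":[0,0,0],"gripper":0.2}]}}

```text
time: 2.77
position: [0.448, 0.1407, 0.046]
ee_rot: [-2.124, -2.311, 0.006]
wrist_force: [-0.8, -0.4, 1.0]
opening: 0.0527
grip_force: 0.0
```

```bash
python3 - <<'E'
from h import *
st();im=snap("side","s1");cv2.imwrite("pics/s1c.png",cv2.resize(im[150:320,130:350],None,fx=3.5,fy=3.5))
E
```

```text
t 2.77 pos [0.448  0.1407 0.046 ] phi 4.83 z [-0.005 -0.001 -1.   ] F [-0.79 -0.37  0.98] M [-0.0096  0.0573 -0.025 ] op 0.0527 g 0.0
```

View pics/s1c.png

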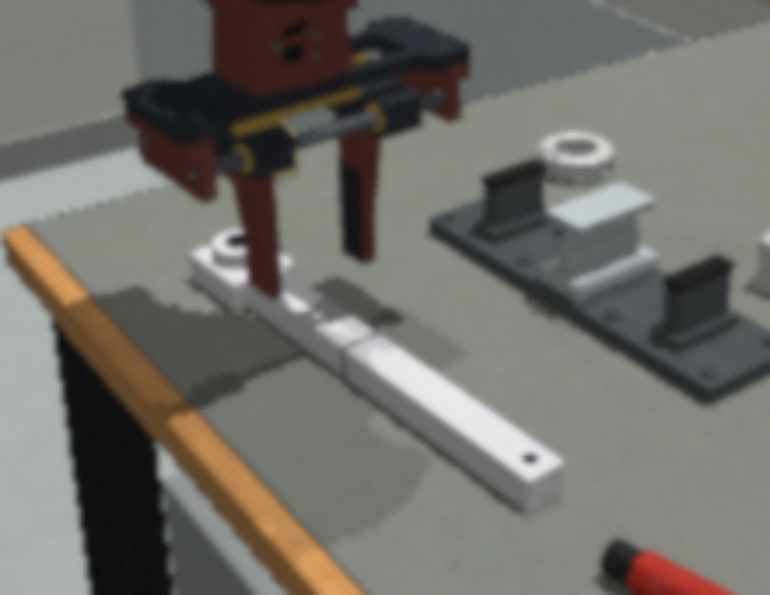

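Fingers straddle the shank, clear of the boss, at about crop (310,290). I'll correct by a few mm, take a force baseline, and go down.

{"api": "move_arm", "payload": {"rows": [{"delta_pos":[-0.53,0.35,0],"dr":[0,0,0.2],"gripper":0.2},{"delta_pos":[0,0,1.4],"dr":[0,0,0],"gripper":0.2},{"delta_pos":[0,0,1.4],"dr":[0,0,0],"gripper":0.2},{"delta_pos":[0,0,1.0],"dr":[0,0,0],"gripper":0.2},{"delta_pos":[0,0,0],"dr":[0,0,0],"gripper":0.2},{"delta_pos":[0,0,0],"dr":[0,0,0],"gripper":0.2}]}}

```text
time: 3.32
position: [0.4543, 0.1356, 0.0107]
ee_rot: [2.13, 2.308, 0.001]
wrist_force: [-0.3, 0.2, 0.3]
opening: 0.0528
grip_force: 0.0
```

```bash
cat >> h.py <<'E'
def avg(n=16):
    A=[]
    for i in range(n):
        env.capture("side");o=env.get_obs();A.append(np.r_[o["wrist_force"],o["moment"]])
    A=np.array(A);print("mean",A.mean(0).round(4),"std",A.std(0).round(4));return A.mean(0)
E
python3 - <<'E'
from h import *
np.save("base.npy",avg());st()
E
```

```text
mean [-0.1647  0.0517  0.1447 -0.0764  0.0635  0.0123] std [0.4839 0.4215 0.5664 0.0337 0.0205 0.0237]
t 4.12 pos [0.4537 0.1356 0.0096] phi 4.61 z [-0.  0. -1.] F [-0.04  0.55  0.15] M [-0.117   0.0345  0.0131] op 0.0527 g 0.0
```

{"api": "move_arm", "payload": {"rows": [{"delta_pos":[0,-0.1,0.6],"dr":[0,0,0.3],"gripper":0.2},{"delta_pos":[0,0,0],"dr":[0,0,0],"gripper":-0.2},{"delta_pos":[0,0,0],"dr":[0,0,0],"gripper":-0.4},{"delta_pos":[0,0,0],"dr":[0,0,0],"gripper":-0.6},{"delta_pos":[0,0,0],"dr":[0,0,0],"gripper":-0.8},{"delta_pos":[0,0,0],"dr":[0,0,0],"gripper":-0.8},{"delta_pos":[0,0,0],"dr":[0,0,0],"gripper":-0.8},{"delta_pos":[0,0,0],"dr":[0,0,0],"gripper":-0.8}], "grip_force": 30}}

```text
time: 4.78
position: [0.4525, 0.1355, 0.0037]
ee_rot: [-2.136, -2.303, 0.0]
wrist_force: [-0.8, 0.7, 0.9]
opening: 0.0241
grip_force: 30.0
```

```bash
python3 - <<'E'
from h import *
st()
E
```

```text
t 4.78 pos [0.4525 0.1355 0.0037] phi 4.32 z [-0. -0. -1.] F [-0.83  0.71  0.9 ] M [-0.0965  0.3151  0.0945] op 0.0241 g 30.0
```

Gripped at 24.1 mm. Now I lift and weigh it.

{"api": "move_arm", "payload": {"rows": [{"delta_pos":[0,0,-0.5],"dr":[0,0,0],"gripper":-0.8},{"delta_pos":[0,0,-1.5],"dr":[0,0,0],"gripper":-0.8},{"delta_pos":[0,0,-2],"dr":[0,0,0],"gripper":-0.8},{"delta_pos":[0,0,-2],"dr":[0,0,0],"gripper":-0.8},{"delta_pos":[0,0,-1.5],"dr":[0,0,0],"gripper":-0.8},{"delta_pos":[0,0,-1],"dr":[0,0,0],"gripper":-0.8},{"delta_pos":[0,0,0],"dr":[0,0,0],"gripper":-0.8},{"delta_pos":[0,0,0],"dr":[0,0,0],"gripper":-0.8}]}}

```text
time: 5.45
position: [0.4526, 0.1355, 0.0883]
ee_rot: [-2.136, -2.303, 0.0]
wrist_force: [-1.2, 1.1, -5.0]
opening: 0.024
grip_force: 30.0
```

```bash
python3 - <<'E'
from h import *
st();d=avg(24)-np.load("base.npy");print(d);o,M=st()
# force at offset r along y: M_x = ry*Fz
print("COM offset along tool x mm (head+):",1000*((M[:3,0]@d[3:])*M[1,1]*0), "ry≈",d[3]/d[2]*1000,"rx≈",-d[4]/d[2]*1000)
im=snap("top","t1");snap("side","s2");cv2.imwrite("pics/t1c.png",cv2.resize(im[90:280,150:370],None,fx=3.5,fy=3.5,interpolation=cv2.INTER_CUBIC))
E
```

```text
t 5.45 pos [0.4526 0.1355 0.0883] phi 4.31 z [-0. -0. -1.] F [-1.16  1.09 -5.03] M [-0.0372 -0.0052 -0.0097] op 0.024 g 30.0
mean [ 1.4570e-01 -5.2000e-03 -4.4309e+00 -6.4800e-02  5.3100e-02  5.0000e-04] std [0.4588 0.538  0.5038 0.0277 0.0296 0.0293]
[ 0.31047951 -0.0568793  -4.57565247  0.01155937 -0.01038812 -0.01178543]
t 6.65 pos [0.4527 0.1355 0.0886] phi 4.31 z [-0. -0. -1.] F [ 0.5  -0.64 -4.69] M [-0.1141  0.0851  0.0282] op 0.024 g 30.0
COM offset along tool x mm (head+): -0.0 ry≈ -2.52627880615809 rx≈ -2.270303736571185
```

View pics/t1c.png

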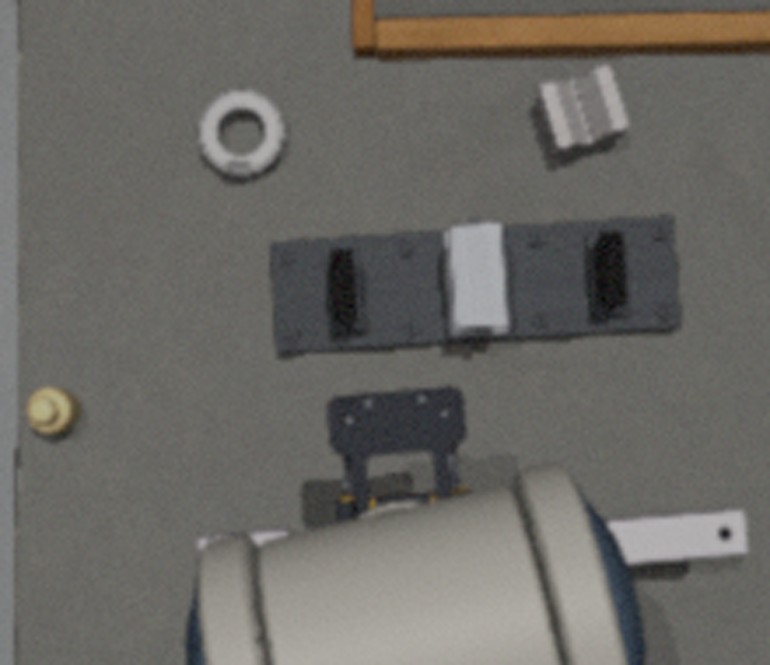

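The casting is held level and centred in the fingers, with its tail at crop (745,532). I'll compute the exact grasp offset.

```bash
python3 - <<'E'
from h import *
f=lambda p,z:ray("top",(p[0]/3.5+150-.36,p[1]/3.5+90-.36),z)[:2]
t=(f((743.5,511),.105)+f((747,553),.105))/2
e1,e2=f((613,521),.105),f((743.5,511),.105);d=e1-e2;print("tail",t,"ang",np.degrees(np.arctan2(d[1],d[0])))
e1,e2=f((635,563),.105),f((747,553),.105);d=e1-e2;print("ang",np.degrees(np.arctan2(d[1],d[0])))
o=env.get_obs();u=np.array([np.cos(np.radians(94.3)),np.sin(np.radians(94.3))])
r=o["position"][:2]-t;print("along",r@u,"perp",r[0]*u[1]-r[1]*u[0])
# side view: predicted scribed line & tail
im=cv2.imread("pics/s2.png");cv2.imwrite("pics/s2c.png",cv2.resize(im[110:280,130:350],None,fx=3.5,fy=3.5,interpolation=cv2.INTER_CUBIC))
print([ (proj("side",(*(o["position"][:2]-u*a),.105))-[130,110])*3.5 for a in(.037,.187)])
E
```

```text
tail [ 0.46708035 -0.04943975] ang 93.99319328069261
ang 94.76739373589012
along 0.18553337570171125 perp -0.0005070826583970876
[array([357.45288279, 340.74055067]), array([551.52654435, 457.67258738])]
```

View pics/s2c.png

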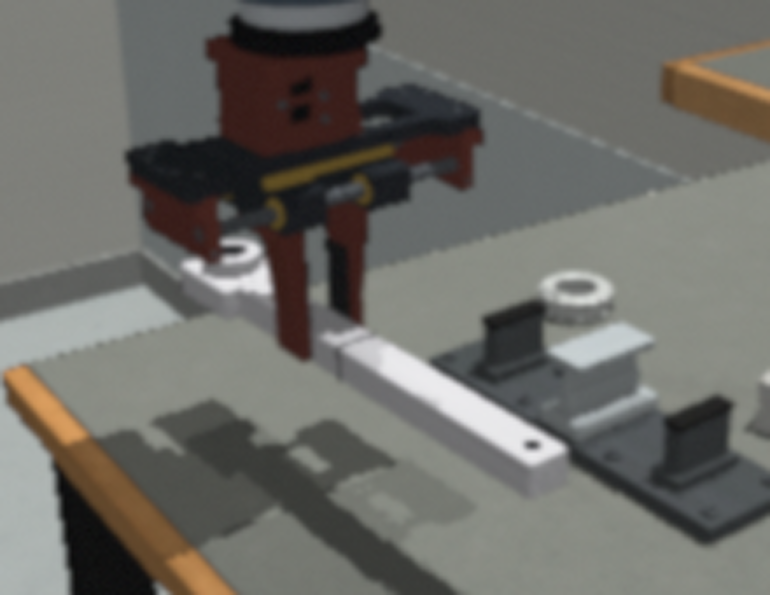

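{"api": "move_arm", "payload": {"rows": [{"delta_pos":[-0.3,1.5,0],"dr":[0,0,1.1],"gripper":-0.8},{"delta_pos":[-0.3,2.5,0],"dr":[0,0,0],"gripper":-0.8},{"delta_pos":[-0.3,2.5,0],"dr":[0,0,0],"gripper":-0.8},{"delta_pos":[-0.3,2.5,0],"dr":[0,0,0],"gripper":-0.8},{"delta_pos":[-0.3,2.5,0],"dr":[0,0,0],"gripper":-0.8},{"delta_pos":[-0.2,2.5,0],"dr":[0,0,0],"gripper":-0.8},{"delta_pos":[-0.2,1.6,0],"dr":[0,0,0],"gripper":-0.8},{"delta_pos":[0,0,0],"dr":[0,0,0],"gripper":-0.8}]}}

```text
time: 7.42
position: [0.6118, 0.125, 0.0877]
ee_rot: [2.159, 2.281, -0.0]
wrist_force: [-1.1, -0.0, -4.8]
opening: 0.0238
grip_force: 30.0
```

{"api": "move_arm", "payload": {"rows": [{"delta_pos":[0,0,0],"dr":[0,0,0],"gripper":-0.8},{"delta_pos":[0,0,0],"dr":[0,0,0],"gripper":-0.8}]}}

```text
time: 7.58
position: [0.6089, 0.1257, 0.0882]
ee_rot: [-2.158, -2.282, 0.001]
wrist_force: [-1.2, -0.2, -3.5]
opening: 0.0233
grip_force: 30.0
```

```bash
python3 - <<'E'
from h import *
o,M=st();im=snap("side","s3");cv2.imwrite("pics/s3c.png",cv2.resize(im[100:270,190:410],None,fx=3.5,fy=3.5,interpolation=cv2.INTER_CUBIC))
d=np.r_[np.array([.610,.127])-o["position"][:2],0];print("delta tool cm",M.T@d*100)
E
```

```text
t 7.58 pos [0.6089 0.1257 0.0882] phi 3.22 z [-0.001 -0.    -1.   ] F [-1.22 -0.18 -3.46] M [-0.1233  0.089   0.0735] op 0.0233 g 30.0
delta tool cm [ 0.12811851  0.11484318 -0.00014955]
```

View pics/s3c.png

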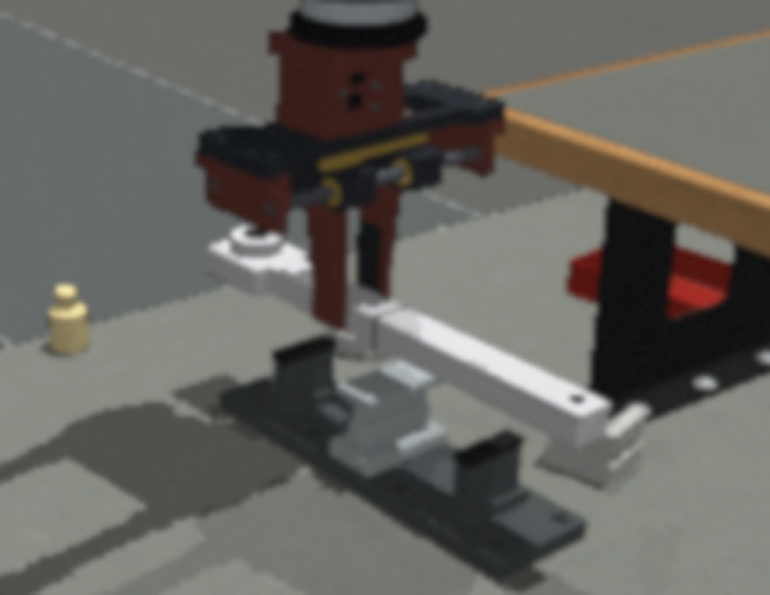

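{"api": "move_arm", "payload": {"rows": [{"delta_pos":[0.13,0.1,0],"dr":[0,0,0],"gripper":-0.8},{"delta_pos":[0,0,0.6],"dr":[0,0,0],"gripper":-0.8},{"delta_pos":[0,0,0.7],"dr":[0,0,0],"gripper":-0.8},{"delta_pos":[0,0,0.5],"dr":[0,0,0],"gripper":-0.8},{"delta_pos":[0,0,0.3],"dr":[0,0,0],"gripper":-0.8},{"delta_pos":[0,0,0],"dr":[0,0,0],"gripper":-0.8},{"delta_pos":[0,0,0],"dr":[0,0,0],"gripper":-0.8}]}}

```text
time: 8.22
position: [0.6102, 0.1269, 0.0671]
ee_rot: [-2.158, -2.282, 0.001]
wrist_force: [0.6, -0.2, -3.8]
opening: 0.0237
grip_force: 30.0
```

```bash
python3 - <<'E'
from h import *
o,M=st();avg(5)
d=np.r_[np.array([.610,.127])-o["position"][:2],0];print("delta tool cm",M.T@d*100)
E
```

```text
t 8.22 pos [0.6102 0.1269 0.0671] phi 3.21 z [-0.001 -0.    -1.   ] F [ 0.64 -0.19 -3.78] M [-0.1002  0.0422  0.03  ] op 0.0237 g 30.0
mean [ 0.1279  0.0518 -4.8439 -0.0564  0.0559  0.0084] std [0.4043 0.5071 0.1722 0.0267 0.0304 0.0211]
delta tool cm [ 1.29877609e-02 -1.57843967e-02  1.31272930e-05]
```

{"api": "move_arm", "payload": {"rows": [{"delta_pos":[0,0,0.07],"dr":[0,0,0],"gripper":-0.8},{"delta_pos":[0,0,0.07],"dr":[0,0,0],"gripper":-0.8},{"delta_pos":[0,0,0.06],"dr":[0,0,0],"gripper":-0.8},{"delta_pos":[0,0,0.05],"dr":[0,0,0],"gripper":-0.8},{"delta_pos":[0,0,0],"dr":[0,0,0],"gripper":-0.8},{"delta_pos":[0,0,0],"dr":[0,0,0],"gripper":-0.8}]}}

```text
time: 8.97
position: [0.6104, 0.1269, 0.065]
ee_rot: [-2.158, -2.283, 0.0]
wrist_force: [0.0, -0.4, -5.1]
opening: 0.0237
grip_force: 30.0
```

```bash
python3 - <<'E'
from h import *
o,M=st();avg(5)
E
```

```text
t 8.97 pos [0.6104 0.1269 0.065 ] phi 3.21 z [-0. -0. -1.] F [ 0.01 -0.42 -5.09] M [-0.0842  0.089   0.0402] op 0.0237 g 30.0
mean [ 0.0927 -0.1649 -4.7487 -0.0544  0.0558 -0.0139] std [0.393  0.2855 0.6704 0.0362 0.0305 0.0206]
```

{"api": "move_arm", "payload": {"rows": [{"delta_pos":[0,0,0.04],"dr":[0,0,0],"gripper":-0.8},{"delta_pos":[0,0,0.04],"dr":[0,0,0],"gripper":-0.8},{"delta_pos":[0,0,0.04],"dr":[0,0,0],"gripper":-0.8},{"delta_pos":[0,0,0],"dr":[0,0,0],"gripper":-0.8},{"delta_pos":[0,0,0],"dr":[0,0,0],"gripper":-0.8}]}}

```text
time: 9.63
position: [0.6104, 0.1269, 0.0638]
ee_rot: [-2.158, -2.283, 0.0]
wrist_force: [-0.3, -0.6, -5.6]
opening: 0.0237
grip_force: 30.0
```

```bash
python3 - <<'E'
from h import *
o,M=st();avg(5)
E
```

```text
t 9.63 pos [0.6104 0.1269 0.0638] phi 3.21 z [-0. -0. -1.] F [-0.3  -0.6  -5.61] M [-0.0286  0.0408 -0.0024] op 0.0237 g 30.0
mean [-7.2200e-02 -1.2330e-01 -4.6153e+00 -6.0600e-02  6.2100e-02  4.0000e-04] std [0.5172 0.5881 0.4461 0.02   0.0157 0.03  ]
```

{"api": "move_arm", "payload": {"rows": [{"delta_pos":[0,0,0.03],"dr":[0,0,0],"gripper":-0.8},{"delta_pos":[0,0,0.03],"dr":[0,0,0],"gripper":-0.8},{"delta_pos":[0,0,0],"dr":[0,0,0],"gripper":-0.8},{"delta_pos":[0,0,0],"dr":[0,0,0],"gripper":-0.8}]}}

```text
time: 10.22
position: [0.6105, 0.127, 0.0637]
ee_rot: [2.158, 2.283, 0.0]
wrist_force: [-0.4, 0.5, -1.5]
opening: 0.0238
grip_force: 30.0
```

```bash
python3 - <<'E'
from h import *
o,M=st();avg(5)
E
```

```text
t 10.22 pos [0.6105 0.127  0.0637] phi 3.21 z [ 0.  0. -1.] F [-0.35  0.47 -1.55] M [-0.1402  0.2519 -0.0554] op 0.0238 g 30.0
mean [-1.296   0.3705 -1.5956 -0.1118  0.2609 -0.0093] std [0.5235 0.2092 0.6519 0.0392 0.0391 0.0319]
```

Touching now, with about 3 N on the saddle. Releasing.

{"api": "move_arm", "payload": {"rows": [{"delta_pos":[0,0,0],"dr":[0,0,0],"gripper":-0.8},{"delta_pos":[0,0,0],"dr":[0,0,0],"gripper":-0.4},{"delta_pos":[0,0,0],"dr":[0,0,0],"gripper":-0.2},{"delta_pos":[0,0,0],"dr":[0,0,0],"gripper":0.1},{"delta_pos":[0,0,0],"dr":[0,0,0],"gripper":0.3},{"delta_pos":[0,0,0],"dr":[0,0,0],"gripper":0.3},{"delta_pos":[0,0,0],"dr":[0,0,0],"gripper":0.3},{"delta_pos":[0,0,0],"dr":[0,0,0],"gripper":0.3}], "grip_force": 4}}

```text
time: 11.13
position: [0.6105, 0.1269, 0.0634]
ee_rot: [2.158, 2.283, 0.0]
wrist_force: [0.2, 0.2, -0.5]
opening: 0.0567
grip_force: 0.0
```

{"api": "move_arm", "payload": {"rows": [{"delta_pos":[0,0,-2],"dr":[0,0,0],"gripper":0.3},{"delta_pos":[0,0,-3],"dr":[0,0,0],"gripper":0.3},{"delta_pos":[0,0,-3],"dr":[0,0,0],"gripper":0.3},{"delta_pos":[3,0,-1],"dr":[0,0,0],"gripper":0.3},{"delta_pos":[3,0,0],"dr":[0,0,0],"gripper":-1},{"delta_pos":[3,0,0],"dr":[0,0,0],"gripper":-1},{"delta_pos":[3,0,0],"dr":[0,0,0],"gripper":-1},{"delta_pos":[3,0,0],"dr":[0,0,0],"gripper":-1}]}}

```text
time: 11.8
position: [0.6019, 0.278, 0.1535]
ee_rot: [2.159, 2.282, 0.001]
wrist_force: [0.7, -0.1, -0.2]
opening: 0.0341
grip_force: 0.0
```

```bash
python3 - <<'E'
from h import *
o,M=st();a=snap("top","t4")[120:230,170:350];b=snap("side","s4")[100:270,190:410]
a=cv2.resize(a,None,fx=3,fy=3,interpolation=cv2.INTER_CUBIC);b=cv2.resize(b,None,fx=1.5,fy=1.5,interpolation=cv2.INTER_CUBIC)
c=np.zeros((590,540,3),np.uint8);c[:330]=a;c[332:332+255,:330]=b;cv2.imwrite("pics/c4.png",c)
E
```

```text
t 11.8 pos [0.6019 0.278  0.1535] phi 3.19 z [ 0.  0. -1.] F [ 0.74 -0.05 -0.19] M [-0.0373  0.0921  0.0027] op 0.0341 g 0.0
```

View pics/c4.png

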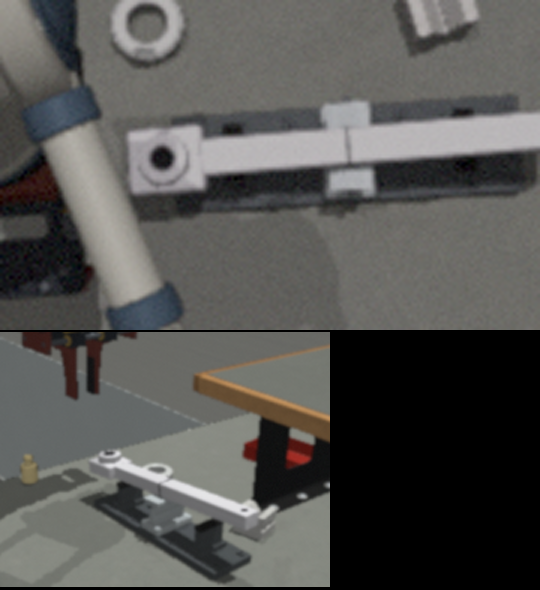

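The scribed line sits over the saddle (top crop (347,145)) and the head is down on its rest. Now I bring the shut fingers down beyond the head face and push along the stand axis.

{"api": "move_arm", "payload": {"rows": [{"delta_pos":[0,0,2],"dr":[0,0,0],"gripper":-1},{"delta_pos":[0,0,3],"dr":[0,0,0],"gripper":-1},{"delta_pos":[0,0,3],"dr":[0,0,0],"gripper":-1},{"delta_pos":[0,0,2],"dr":[0,0,0],"gripper":-1},{"delta_pos":[0,0,0],"dr":[0,0,0],"gripper":-1},{"delta_pos":[0,0,0],"dr":[0,0,0],"gripper":-1}]}}

```text
time: 12.4
position: [0.6014, 0.2757, 0.0521]
ee_rot: [-2.158, -2.281, 0.005]
wrist_force: [-0.2, 0.5, 0.7]
opening: 0.0004
grip_force: 0.0
```

```bash
python3 - <<'E'
from h import *
o,M=st();u=np.array([-.0558,.9984]);r=o["position"][:2]-[.612,.0912];print("along",r@u,"perp",r@[u[1],-u[0]])
print("head end along", (ray("top",(170+129.5/3,120+163/3),.066)[:2]-[.612,.0912])@u, "line",(ray("top",(170+347.5/3-.33,120+147/3-.33),.08)[:2]-[.612,.0912])@u)
E
```

```text
t 12.4 pos [0.6014 0.2757 0.0521] phi 3.18 z [-0.003 -0.001 -1.   ] F [-0.17  0.53  0.65] M [-0.0859  0.0169  0.0033] op 0.0004 g 0.0
along 0.18482076691085458 perp -0.00031081002698155427
head end along 0.1489109762367196 line 0.002142499734188044
```

{"api": "move_arm", "payload": {"rows": [{"delta_pos":[-1,0,0],"dr":[0,0,0],"gripper":-1},{"delta_pos":[-0.8,0,0],"dr":[0,0,0],"gripper":-1},{"delta_pos":[-0.2,0,0],"dr":[0,0,0],"gripper":-1},{"delta_pos":[-0.2,0,0],"dr":[0,0,0],"gripper":-1},{"delta_pos":[-0.2,0,0],"dr":[0,0,0],"gripper":-1},{"delta_pos":[-0.2,0,0],"dr":[0,0,0],"gripper":-1},{"delta_pos":[-0.2,0,0],"dr":[0,0,0],"gripper":-1},{"delta_pos":[-0.2,0,0],"dr":[0,0,0],"gripper":-1}]}}

```text
time: 13.07
position: [0.6046, 0.2491, 0.0561]
ee_rot: [-2.156, -2.284, -0.01]
wrist_force: [0.3, 7.7, 3.5]
opening: 0.0002
grip_force: 3.8
```

{"api": "move_arm", "payload": {"rows": [{"delta_pos":[-0.2,0,0],"dr":[0,0,0],"gripper":-1},{"delta_pos":[-0.2,0,0],"dr":[0,0,0],"gripper":-1},{"delta_pos":[-0.2,0,0],"dr":[0,0,0],"gripper":-1},{"delta_pos":[-0.2,0,0],"dr":[0,0,0],"gripper":-1},{"delta_pos":[-0.2,0,0],"dr":[0,0,0],"gripper":-1},{"delta_pos":[-0.2,0,0],"dr":[0,0,0],"gripper":-1},{"delta_pos":[0,0,0],"dr":[0,0,0],"gripper":-1},{"delta_pos":[0,0,0],"dr":[0,0,0],"gripper":-1}]}}

```text
time: 13.73
position: [0.6057, 0.2377, 0.0572]
ee_rot: [-2.156, -2.284, -0.013]
wrist_force: [-0.8, 8.6, 6.5]
opening: 0.0006
grip_force: 4.2
```

```bash
cat >> h.py <<'E'
u=np.array([-.0558,.9984])
def rel():
    o,M=st();r=o["position"][:2]-[.612,.0912];print("along",r@u,"perp",r@[u[1],-u[0]]);return o,M
E
python3 - <<'E'
from h import *
rel();avg(3)
E
```

```text
t 13.73 pos [0.6057 0.2377 0.0572] phi 3.3 z [ 0.005  0.006 -1.   ] F [-0.79  8.61  6.49] M [ 1.2826  0.143  -0.0121] op 0.0006 g 4.2
along 0.14665676430906224 perp 0.0018771576304277664
mean [-7.6470e-01  8.1363e+00  6.8695e+00  1.2776e+00  1.7740e-01  1.0000e-03] std [0.3487 0.5571 0.0988 0.0187 0.0212 0.0373]
```

{"api": "move_arm", "payload": {"rows": [{"delta_pos":[-0.05,0,-0.15],"dr":[0,0,0],"gripper":-1},{"delta_pos":[-0.05,0,-0.15],"dr":[0,0,0],"gripper":-1},{"delta_pos":[-0.1,0,-0.1],"dr":[0,0,0],"gripper":-1},{"delta_pos":[-0.1,0,-0.05],"dr":[0,0,0],"gripper":-1},{"delta_pos":[-0.1,0,-0.02],"dr":[0,0,0],"gripper":-1},{"delta_pos":[-0.1,0,-0.02],"dr":[0,0,0],"gripper":-1},{"delta_pos":[0,0,0],"dr":[0,0,0],"gripper":-1}]}}

```text
time: 14.47
position: [0.6049, 0.2299, 0.0586]
ee_rot: [-2.158, -2.283, -0.001]
wrist_force: [-0.1, 4.6, 1.9]
opening: 0.0004
grip_force: 2.3
```

```bash
python3 - <<'E'
from h import *
rel();avg(3)
E
```

```text
t 14.47 pos [0.6049 0.2299 0.0586] phi 3.21 z [ 0.     0.001 -1.   ] F [-0.07  4.63  1.92] M [0.6362 0.1178 0.0437] op 0.0004 g 2.3
along 0.13887000022852752 perp 0.0006049691092147347
mean [-0.3996  4.5028  1.8905  0.7017  0.1236  0.0321] std [0.4965 0.7522 0.1341 0.0144 0.0188 0.0218]
```

{"api": "move_arm", "payload": {"rows": [{"delta_pos":[-0.12,0,-0.04],"dr":[0,0,0],"gripper":-1},{"delta_pos":[-0.12,0,-0.03],"dr":[0,0,0],"gripper":-1},{"delta_pos":[-0.12,0,-0.02],"dr":[0,0,0],"gripper":-1},{"delta_pos":[-0.12,0,-0.02],"dr":[0,0,0],"gripper":-1},{"delta_pos":[-0.12,0,-0.02],"dr":[0,0,0],"gripper":-1},{"delta_pos":[0,0,0],"dr":[0,0,0],"gripper":-1},{"delta_pos":[0,0,0],"dr":[0,0,0],"gripper":-1}]}}

```text
time: 15.2
position: [0.605, 0.2234, 0.0594]
ee_rot: [2.159, 2.282, -0.001]
wrist_force: [0.6, 3.9, 0.5]
opening: 0.0006
grip_force: 1.5
```

```bash
python3 - <<'E'
from h import *
rel();avg(3)
E
```

```text
t 15.2 pos [0.605  0.2234 0.0594] phi 3.19 z [-0.    -0.001 -1.   ] F [0.63 3.85 0.49] M [0.4431 0.0845 0.0027] op 0.0006 g 1.5
along 0.13234282779815867 perp 0.0003968733797865601
mean [-0.1001  2.6277  0.4604  0.3631  0.1012  0.0182] std [0.3881 0.49   0.4902 0.0581 0.0065 0.0156]
```

{"api": "move_arm", "payload": {"rows": [{"delta_pos":[0.5,0,0],"dr":[0,0,0],"gripper":-1},{"delta_pos":[1,0,0],"dr":[0,0,0],"gripper":-1},{"delta_pos":[1.5,0,0],"dr":[0,0,0],"gripper":-1},{"delta_pos":[1,0,0],"dr":[0,0,0],"gripper":-1},{"delta_pos":[0,0,0],"dr":[0,0,0],"gripper":-1},{"delta_pos":[0,0,0],"dr":[0,0,0],"gripper":-1},{"delta_pos":[0,0,0],"dr":[0,0,0],"gripper":-1},{"delta_pos":[0,0,0],"dr":[0,0,0],"gripper":-1}]}}

```text
time: 16.02
position: [0.6028, 0.2635, 0.0594]
ee_rot: [2.158, 2.283, -0.001]
wrist_force: [-0.4, 0.5, -0.7]
opening: 0.0007
grip_force: 0.0
```

```bash
cat >> h.py <<'E'
def onplane(n,uv,o=(.612,.0912),d=u):
    K,R,t=cal(n);C=-R.T@t;v=R.T@np.linalg.solve(K,[uv[0],uv[1],1.]);nrm=np.array([d[1],-d[0],0]);O=np.array([*o,0])
    X=C+v*(nrm@(O-C))/(nrm@v);return (X[:2]-o)@d,X[2]
def blob(im,p,r=9):
    g=cv2.cvtColor(im,cv2.COLOR_BGR2GRAY).astype(float);x,y=np.round(p).astype(int)
    w=g[y-r:y+r+1,x-r:x+r+1];mx=np.percentile(w,85)
    # dark blob fully inside bright face: connected comp of dark not touching border
    m=(w<mx-45).astype(np.uint8);n,l,s,c=cv2.connectedComponentsWithStats(m,connectivity=4);best=None
    for i in range(1,n):
        if s[i,0]>0 and s[i,1]>0 and s[i,0]+s[i,2]<2*r+1 and s[i,1]+s[i,3]<2*r+1:
            ww=np.clip(mx-w,0,None)*(cv2.dilate((l==i).astype(np.uint8),np.ones((3,3))))
            yy,xx=np.mgrid[:2*r+1,:2*r+1];q=np.array([x-r+(ww*xx).sum()/ww.sum(),y-r+(ww*yy).sum()/ww.sum()])
            if best is None or s[i,4]>best[1]:best=(q,s[i,4])
    return best
def tilt(im,s,th=0.,o=(.612,.0912),d=u,zb=.06,hint=True):
    out=[]
    for a,h in((.124,.03),(-.1415,.02)):
        P=np.array([*(np.array(o)+d*(a-s)),zb+h+th*(a-s)])
        pp=proj("side",P);b=blob(im,pp);print("pred",pp.round(1),"got",b and (b[0].round(2),b[1]),b and np.round(onplane("side",b[0],o,d),4))
        out.append(b and onplane("side",b[0],o,d))
    if all(out):
        (a1,z1),(a2,z2)=out;print("TILT(head+)",(z1-z2-.01)/(a1-a2),"sep",a1-a2,"s",.124-a1, -.1415-a2)
E
python3 - <<'E'
from h import *
d0=np.array([np.cos(np.radians(95)),np.sin(np.radians(95))])
tilt(cv2.imread("pics/s0.png"),0,0,(.4553,.0986),d0,0)
tilt(cv2.imread("pics/s4.png"),0,-.1)
rel();im=snap("side","s5");[tilt(im,.0277,t) for t in(-.1,0)]
cv2.imwrite("pics/s5c.png",cv2.resize(im[100:270,190:410],None,fx=3.5,fy=3.5,interpolation=cv2.INTER_CUBIC))
E
```

```text
pred [198.5 219. ] got (array([197.59, 223.77]), np.int32(54)) [0.1292 0.0164]
pred [283.9 282.4] got (array([281.02, 280.48]), np.int32(14)) [-0.1343  0.0197]
TILT(head+) -0.05052036537641733 sep 0.26352848334859724 s -0.005242244444326222 -0.007213761095728938
pred [263.5 181.5] got None None
pred [356.  219.6] got (array([352.44, 218.25]), np.int32(6)) [-0.1334  0.0934]
t 16.02 pos [0.6028 0.2635 0.0594] phi 3.2 z [-0. -0. -1.] F [-0.41  0.49 -0.69] M [-0.0698  0.0852  0.0339] op 0.0007 g 0.0
along 0.17248824252353465 perp 0.0004344964568947272
pred [271.3 184.3] got (array([269.73, 186.87]), np.int32(41)) [0.1019 0.0723]
pred [368.6 224.2] got (array([367.23, 228.75]), np.int32(9)) [-0.1675  0.0872]
TILT(head+) -0.0925372416445216 sep 0.26934467363816483 s 0.022112806339453672 0.02595747997761849
pred [271.4 180.2] got (array([268.24, 186.98]), np.int32(17)) [0.1071 0.0702]
pred [367.6 232.8] got (array([367.24, 228.75]), np.int32(9)) [-0.1675  0.0872]
TILT(head+) -0.09843084870246062 sep 0.27461925538496434 s 0.016855634250480242 0.025974889635444587
```

{"api": "move_arm", "payload": {"rows": [{"delta_pos":[0,0,0],"dr":[0,0,0],"gripper":-1},{"delta_pos":[0,0,0],"dr":[0,0,0],"gripper":-1},{"delta_pos":[0,0,0],"dr":[0,0,0],"gripper":-1},{"delta_pos":[0,0,0],"dr":[0,0,0],"gripper":-1},{"delta_pos":[0,0,0],"dr":[0,0,0],"gripper":-1},{"delta_pos":[0,0,0],"dr":[0,0,0],"gripper":-1}]}}

```text
time: 16.57
position: [0.6028, 0.2637, 0.0596]
ee_rot: [2.158, 2.283, 0.0]
wrist_force: [1.0, 0.5, 0.2]
opening: 0.0006
grip_force: 0.0
```

```bash
cat >> h.py <<'E'
def tail(im,s,th):
    a=-.1415-s;b=blob(im,proj("side",[*(np.array([.612,.0912])+u*a),.08+th*a]))
    if b is None: print("none");return
    A,z=onplane("side",b[0]);print(b[0].round(2),b[1],"along",round(A,4),"z",round(z,4),"tilt",round((z-.0794)/A,4))
E
python3 - <<'E'
from h import *
print("tailhole a:",)
d0=np.array([np.cos(np.radians(95)),np.sin(np.radians(95))])
print((ray("top",(693/3.5+150-.36,525/3.5+90-.36),.02)[:2]-[.4553,.0986])@d0)
tail(cv2.imread("pics/s4.png"),-.003,-.1)
for i in range(3):
    im=env.capture("side")[:,:,::-1].copy();tail(im,.027,-.04)
cv2.imwrite("pics/s6c.png",cv2.resize(im[100:270,190:410],None,fx=3.5,fy=3.5,interpolation=cv2.INTER_CUBIC))
E
```

```text
tailhole a:
-0.13735242959866964
[352.45 218.24] 6 along -0.1334 z 0.0934 tilt -0.1049
[367.43 229.42] 8 along -0.168 z 0.0861 tilt -0.04
[367.44 229.41] 8 along -0.1681 z 0.0861 tilt -0.0401
[367.42 229.39] 8 along -0.168 z 0.0862 tilt -0.0402
```

View pics/s6c.png

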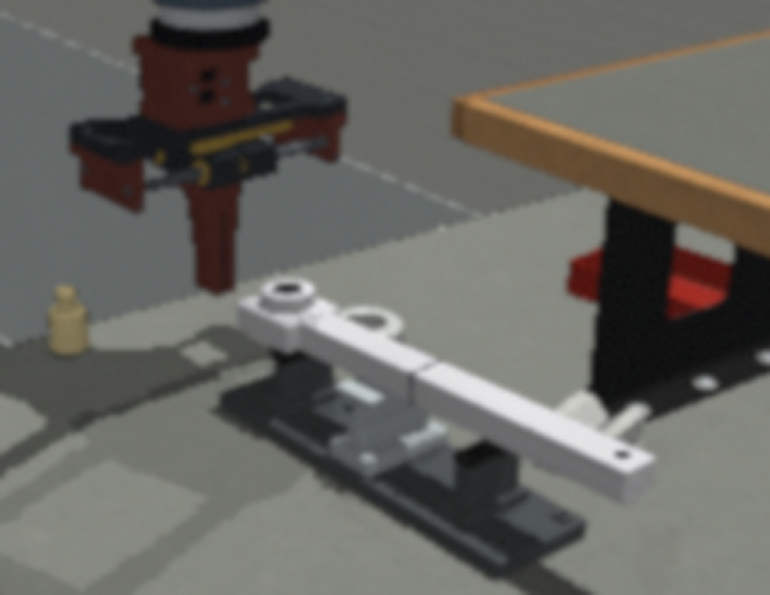

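The casting is free and settled at about -0.04 rad (head low), so about 2 mm more is needed.

{"api": "move_arm", "payload": {"rows": [{"delta_pos":[-1,0,0],"dr":[0,0,0],"gripper":-1},{"delta_pos":[-1.2,0,0],"dr":[0,0,0],"gripper":-1},{"delta_pos":[-0.9,0,0],"dr":[0,0,0],"gripper":-1},{"delta_pos":[-0.5,0,0],"dr":[0,0,0],"gripper":-1},{"delta_pos":[-0.2,0,0],"dr":[0,0,0],"gripper":-1},{"delta_pos":[-0.15,0,0],"dr":[0,0,0],"gripper":-1},{"delta_pos":[-0.15,0,0],"dr":[0,0,0],"gripper":-1},{"delta_pos":[0,0,0],"dr":[0,0,0],"gripper":-1}]}}

```text
time: 17.38
position: [0.6051, 0.2227, 0.0596]
ee_rot: [2.158, 2.283, 0.0]
wrist_force: [-0.5, 0.0, 0.2]
opening: 0.0004
grip_force: 0.0
```

```bash
python3 - <<'E'
from h import *
rel();avg(2);tail(env.capture("side")[:,:,::-1].copy(),.027,-.04)
E
```

```text
t 17.38 pos [0.6051 0.2227 0.0596] phi 3.2 z [ 0.  0. -1.] F [-0.47  0.02  0.25] M [-0.0671  0.0766 -0.0294] op 0.0004 g 0.0
along 0.13164836233605953 perp 0.000445477973882451
mean [-0.2697  0.1784  0.042  -0.0569  0.0484  0.0104] std [0.0798 0.0419 0.6314 0.0367 0.0245 0.0101]
[367.47 229.48] 8 along -0.1681 z 0.086 tilt -0.0395
```

{"api": "move_arm", "payload": {"rows": [{"delta_pos":[-0.1,0,0],"dr":[0,0,0],"gripper":-1},{"delta_pos":[-0.1,0,0],"dr":[0,0,0],"gripper":-1},{"delta_pos":[-0.1,0,0],"dr":[0,0,0],"gripper":-1},{"delta_pos":[0,0,0],"dr":[0,0,0],"gripper":-1},{"delta_pos":[0,0,0],"dr":[0,0,0],"gripper":-1}]}}

```text
time: 17.95
position: [0.6053, 0.2204, 0.0598]
ee_rot: [-2.158, -2.283, -0.001]
wrist_force: [-0.0, 5.1, 1.1]
opening: 0.0005
grip_force: 2.0
```

```bash
python3 - <<'E'
from h import *
rel();avg(2);tail(env.capture("side")[:,:,::-1].copy(),.027,-.04)
E
```

```text
t 17.95 pos [0.6053 0.2204 0.0598] phi 3.23 z [ 0.     0.001 -1.   ] F [-0.02  5.05  1.11] M [0.5576 0.0661 0.0189] op 0.0005 g 2.0
along 0.12933990184411856 perp 0.0004984073614531798
mean [-0.5638  4.414   0.7928  0.6384  0.076  -0.0065] std [0.4922 0.2017 0.453  0.0187 0.0223 0.0153]
[368.25 230.03] 8 along -0.1699 z 0.0857 tilt -0.0372
```

{"api": "move_arm", "payload": {"rows": [{"delta_pos":[0.5,0,0],"dr":[0,0,0],"gripper":-1},{"delta_pos":[0.8,0,0],"dr":[0,0,0],"gripper":-1},{"delta_pos":[0.7,0,0],"dr":[0,0,0],"gripper":-1},{"delta_pos":[0,0,0],"dr":[0,0,0],"gripper":-1},{"delta_pos":[0,0,0],"dr":[0,0,0],"gripper":-1},{"delta_pos":[0,0,0],"dr":[0,0,0],"gripper":-1},{"delta_pos":[0,0,0],"dr":[0,0,0],"gripper":-1},{"delta_pos":[0,0,0],"dr":[0,0,0],"gripper":-1}]}}

```text
time: 18.77
position: [0.6042, 0.2395, 0.0595]
ee_rot: [2.159, 2.282, -0.0]
wrist_force: [-0.4, 0.3, -0.6]
opening: 0.0005
grip_force: 0.0
```

{"api": "move_arm", "payload": {"rows": [{"delta_pos":[0,0,0],"dr":[0,0,0],"gripper":-1},{"delta_pos":[0,0,0],"dr":[0,0,0],"gripper":-1},{"delta_pos":[0,0,0],"dr":[0,0,0],"gripper":-1},{"delta_pos":[0,0,0],"dr":[0,0,0],"gripper":-1},{"delta_pos":[0,0,0],"dr":[0,0,0],"gripper":-1},{"delta_pos":[0,0,0],"dr":[0,0,0],"gripper":-1},{"delta_pos":[0,0,0],"dr":[0,0,0],"gripper":-1},{"delta_pos":[0,0,0],"dr":[0,0,0],"gripper":-1}]}}

```text
time: 19.43
position: [0.6041, 0.2398, 0.0595]
ee_rot: [-2.158, -2.283, 0.0]
wrist_force: [-0.9, -0.1, -0.3]
opening: 0.0004
grip_force: 0.0
```

```bash
python3 - <<'E'
from h import *
rel()
for i in range(6):tail(env.capture("side")[:,:,::-1].copy(),.029,-.01)
E
```

```text
t 19.43 pos [0.6041 0.2398 0.0595] phi 3.21 z [-0. -0. -1.] F [-0.92 -0.15 -0.25] M [-0.0726  0.0243  0.0339] op 0.0004 g 0.0
along 0.14877560442608104 perp 0.0004082121716786938
[368.45 233.53] 8 along -0.1711 z 0.0793 tilt 0.0004
[368.46 233.56] 9 along -0.1711 z 0.0793 tilt 0.0007
[368.44 233.58] 9 along -0.1711 z 0.0792 tilt 0.001
[368.44 233.58] 9 along -0.1711 z 0.0792 tilt 0.0011
[368.43 233.58] 9 along -0.1711 z 0.0792 tilt 0.001
[368.43 233.58] 9 along -0.1711 z 0.0792 tilt 0.0011
```

{"api": "move_arm", "payload": {"rows": [{"delta_pos":[2,0,0],"dr":[0,0,0],"gripper":-1},{"delta_pos":[2,0,0],"dr":[0,0,0],"gripper":-1},{"delta_pos":[0,0,-3],"dr":[0,0,0],"gripper":-1},{"delta_pos":[0,0,-3],"dr":[0,0,0],"gripper":-1},{"delta_pos":[0,0,-3],"dr":[0,0,0],"gripper":-1},{"delta_pos":[0,0,0],"dr":[0,0,0],"gripper":-1},{"delta_pos":[0,0,0],"dr":[0,0,0],"gripper":-1},{"delta_pos":[0,0,0],"dr":[0,0,0],"gripper":-1}]}}

```text
time: 20.4
position: [0.6018, 0.2796, 0.1489]
ee_rot: [-2.158, -2.283, 0.001]
wrist_force: [0.2, -0.0, -0.9]
opening: 0.0006
grip_force: 0.0
```

```bash
python3 - <<'E'
from h import *
rel();im=snap("side","s7");tail(im,.029,-.005)
cv2.imwrite("pics/s7c.png",cv2.resize(im[130:270,190:410],None,fx=3.5,fy=3.5,interpolation=cv2.INTER_CUBIC))
E
```

```text
t 20.4 pos [0.6018 0.2796 0.1489] phi 3.21 z [-0.001 -0.    -1.   ] F [ 0.2  -0.04 -0.9 ] M [-0.0612  0.0883 -0.0228] op 0.0006 g 0.0
along 0.18870341894504855 perp 0.0002840920357780338
[368.45 233.59] 9 along -0.1711 z 0.0792 tilt 0.0011
```

View pics/s7c.png

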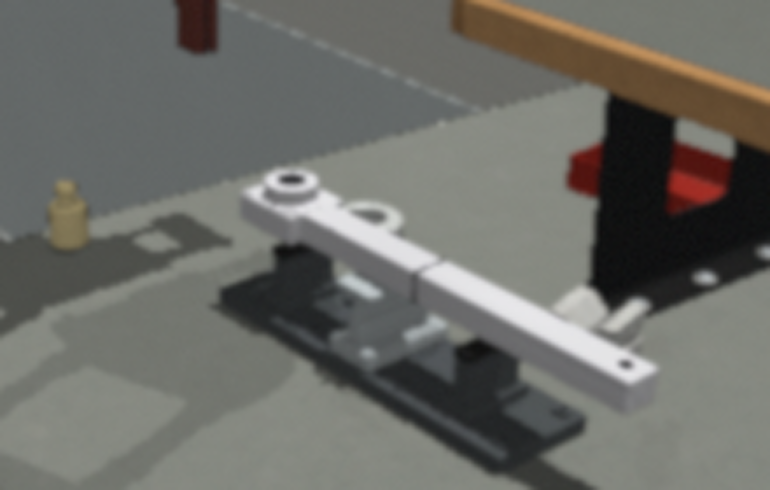

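The casting rests level and clear of both side rests, with the line at crop (425,268), the tail hole at (626,364) and the boss at (291,181). I'll cross-check the tilt with the boss, then hand in.

```bash
python3 - <<'E'
from h import *
a,z=onplane("side",(291/3.5+190-.36,181/3.5+130-.36));t=(z-.01-.0792)/(a+.1711);print(a,z,t)
if abs(t)<.015: print(env.close_job())
E
```

```text
0.09136243528047426 0.08898134832422566 -0.0008330779813906802
the job is handed in; nothing more can be done
None
```

The lever casting now balances level on the saddle alone (tilt about 0.001 rad by the side camera), slid about 33 mm towards its tail; nothing nearby was touched, and I handed the job in at about 20 s.

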